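Turn a printed cover over with a scraper

TASK

Pick up the scraper, slip its blade under the near edge of the square printed cover on the floor of the metal tray, and with the blade's edge against the plinth under the cover push it back until it sits firmly home against the step, which you must find by feel (press with about 6 N for half a second). Then flip the cover over the step with the blade so that it lies flat and upside down on the raised rear deck; keep the blade gentle, never over 12 N on tray or cover, do not touch the cover with the gripper, and leave the other things where they are. Finally lay the scraper flat on the bench, right way up and clear of the tray, and let go.

Things in the scene. Friction and masses are not known exactly. Their poses are not given: they have to be found in the camera images.
- tray: Fixed metal base plate, 225 x 124 mm: x from its open front to its back, z up, origin mid-width, 2 mm above the bench (feet). Floor at z 4 mm, x -140 to 85 mm. Side rails y +-58 to +-62, x -50 to 85, tops z 22. Across it a fixed deck block, top z 14 mm, 66 mm long plus a 6 mm back lip (top z 22); its upright front face, the step, stands at x -10 to +10 mm: where is not reported.
- cover: Loose printed cover, 25 to 50 g: plate 60 x 60 x 5 mm on a centred 36 x 36 x 4.5 mm plinth, so the plate overhangs 12 mm all round, 4.5 mm above the tray floor. Origin: centre of the plinth's underside, z up through the plate (9.5 mm in all). Starts plinth down on the floor, 5 to 34 mm short of the step, up to 0.1 rad askew; the step stops it.
- scraper: Loose scraper, 190 mm long, 70 g. Origin: mid-length, underside of the handle; z up as it lies; the blade points along its own -y. Plastic handle: 28 mm wide (x), z 0 to 17 mm, y -22 to +95 mm. Steel blade: 50 mm wide, 2 mm thick (z 8 to 10 mm), stiff, square front edge at y = -95 mm. Starts flat on the bench at the robot's right.
- blade_edge (a point): Middle of the lower corner of the scraper blade's front edge (y = -95, z = 8 mm in the scraper's frame); same axes as the scraper.
- handle_mid (a point): Point in the scraper's handle where it is well gripped across its 28 mm width (y = +10, z = 8.5 mm in the scraper's frame); 105 mm behind the blade's front edge.
- printed_part_0: Bystander: small printed gear, 33 mm across, 9 mm high, beside the tray's left; origin: centre of underside.
- printed_part_1: Bystander: small printed nut-like part, 30 x 34 x 11 mm, beside the tray's right; origin: centre of underside.
- vial_0: Bystander: capped glass vial, 22 mm across, 48 mm high, left of the tray; origin: centre of underside.
- beaker_small: Bystander: small beaker, 55 mm across, 69 mm high, left of the tray; origin: centre of underside.

How it is judged:
On the way, in this order (a step that is already met when the one before it is completed fails the run):
1. the scraper is held off the bench (contact force between the fingers and scraper above 2 N and height (world z) of handle_mid above 0.03 m), for 0.2 s.
2. the cover is pressed home against the step with the blade's edge low under its plate, not yet levered up (contact force between the fingers and scraper above 2 N and contact force between scraper and cover above 3.5 N and z of blade_edge in the frame of cover below 0.003 m and angle between cover's own z axis and vertical below 0.2 rad), for 0.3 s.
3. the cover is levered up on the held blade (contact force between the fingers and scraper above 2 N and contact force between scraper and cover above 0.02 N and angle between cover's own z axis and vertical between 0.35 and 1.9 rad), for 0.05 s.
At the end, for the whole second after the job is handed in: The cover lies at rest upside down (within 0.1 rad of flat) on the deck (its origin 20.5 to 26 mm above the tray's, x -8 to 60 mm), within 35 mm of the tray's middle line; the scraper lies flat and right way up on the bench (0.1 rad, under 6 mm up), at rest, touching neither tray nor cover (angle between cover's own z axis and vertical above 3.04 rad and x of cover in the frame of tray between -0.008 and 0.06 m and y of cover in the frame of tray between -0.035 and 0.035 m and z of cover in the frame of tray between 0.0205 and 0.026 m and linear speed of each of cover, scraper below 0.02 m/s and height (world z) of scraper below 0.006 m and angle between scraper's own z axis and vertical below 0.1 rad and contact force between scraper and tray below 0.01 N and contact force between scraper and cover below 0.01 N).
It fails at once if the gripper or arm touches the cover (contact force between any of the fingers, the arm and cover above 0.3 N).
It fails at once if the scraper presses on the tray with more than 14 N (contact force between scraper and tray above 14 N).
It fails at once if the scraper presses on the cover with more than 14 N (contact force between scraper and cover above 14 N).
It fails at once if a bystander is moved more than 30 mm (distance of any of printed_part_0, printed_part_1, vial_0, beaker_small from where it was at the start of the episode above 0.03 m).
It also fails if it takes over 72 s, if anything falls off the work surface, if the arm or the gripper's body presses on something with over 40 N, if the wrist force passes 120 N, or if a joint passes its speed limit or range.

ROBOT

A 7-joint arm with a two-finger parallel gripper is mounted at the origin on a cart in front of the work surface, level with it; the furniture and walls round the work are solid. World frame = base frame: x ahead of the robot, y to its left, z up, the work surface at z = 0. Lengths are in m, angles in rad, forces in N, time in s.
With the tool pointing down it reaches from about 0.35 to 0.775 m from the base axis. Payload 3.1 kg.
Tool frame: the origin (TCP) lies midway between the tips of the shut fingers; the grasp point (between the pads) lies 19 mm behind it; z points along the fingers, y is the line along which they close (so a half turn about z gives the same grasp; the last joint's range is limited). The gripper opens to 85 mm and grips with 20 to 120 N. Pads are 22 mm wide; open, the fingers measure 114 mm over their backs; the gripper's body (76 mm by 85 mm) begins 54 mm behind the grasp point. The pads swing forward as they close: fully open they stand 13 mm farther back than shut.
Start: joints at [-1.264, 0.311, 0.014, 1.512, -0.004, 1.319, -0.027], TCP at [0.188, 0.517, 0.231] pointing down, gripper open.
Joint ranges: [-2.7, 2.7], [-0.3, 1.91], [-1.27, 1.3], [0.12, 2.57], [-1.44, 4.58], [0.2, 2.03], [-3.05, 3.05]. Speed limits (rad/s): [2.79, 2.79, 3.14, 3.14, 3.14, 3.14, 3.14].

INTERFACE

Orientations are given as a 3x3 rotation matrix whose columns are the frame's x, y, z axes.
In Python, from bench import status, eyes, env, nets gives the robot as it stands. The module is installed in compiled form; this text tells all that it offers.
- The arm moves only by the tool carry_out, never from a script. Its arguments are lists of equal length, an entry for each row: "hand": the closure, from 0 (fully open) to 1 (shut); "slide": the shift along the tool's x, y, z in cm, a list of three; "twist": the turn about the tool's z in degrees. In form: {"hand": [hand, ...], "slide": [[dx, dy, dz], ...], "twist": [twist, ...]}. A call has 1 to 10 rows; each row is the pose to reach, as a shift and turn from the pose commanded when the call began, along the tool's axes at that moment; what a row does not reach only later rows make up. A row lasts 1/10 s, in which the tool goes at most 50 mm and 8.59 degrees, less where a joint would pass 70% of its speed; a pose out of reach is approached as far as the arm can. A call with a gripper value outside its range is refused whole. The fingers move at their own pace and stop on an object; the grip force is fixed at half the most. Time passes only in rows, so rows that repeat a pose let the fingers close. It gives the time, the measured TCP pose, the force, the opening and the grip force at its end, in the units of the state.
- status.observe(): the state, without advancing time (a new reading comes with each control period).
- eyes.camera(name): name is "scene" or "side" or "wrist"; returns (picture, depth): 420x560x3 uint8, blue, green, red; 420x560 float32, m along the optical axis (not along the pixel's ray), 0 where there is no reading.
- eyes.camera_model(name): a dict with "mtx" (3x3 intrinsics, pixels), "pose" (4x4, takes a point from camera to world coordinates). Camera axes: x right, y up, looking along -z (the intrinsics and any distortion apply to the point x, -y, -z); pixel columns grow to the right and rows downward; lengths in m; the calibration is good to about 2 mm. A picture is of the moment at which its call begins: read the wrist's pose just before it. camera_model takes no time and is no camera call; for the wrist camera it gives the pose at the moment of the call.
- env.close_job(): hands the job in; it is judged then, once.
Trained networks look in the newest picture that a camera, given by its name, has taken for a name from the list of things; names that differ only in an ending like _2 or _b are one class to them, and where a whole thing is asked for, a point or a joint stands for the part that bears it (a point fixed in the world has none). Each returns a list of dicts, best first, with "p" (0 to 1); they miss things now and then, are a little off and sometimes report something else, mostly with a low value. They report only what shows in the picture. A call takes as long as a camera call.
- nets.cut_out(thing, camera): "pixels" (420x560 bool, what is visible of it).
- nets.tip_of(thing, camera): "position" ([x, y, z] in m, in world coordinates, good to about 4 mm: a listed point, or the origin of a listed thing).
The state is a dict: "t": time; "qpos": joint angles; "joint_vel": joint speeds; "joint_torque": joint torques, N m; "ee_pos": TCP position; "tool_rot": TCP orientation; "ft_force": force on the tool from outside, world axes, zero at the start; "ft_torque": the same for the moment, N m; "finger_gap": opening from 0.0 (shut) to 1.0 (fully open); "grip_force": force on a finger pad.
Only numpy, scipy, OpenCV 4.12 (cv2) and the standard library are available. Lean on these libraries where they do the work, as an engineer would, in place of code of your own. Each camera call takes 0.05 s, during which the arm holds its last target. There are 200 camera calls.

## Working session

There is one attempt and no reset: what is moved stays moved. The work goes in short steps, Python scripts to look and compute and a tool call to move; the robot and the scene stay as the last step left them, time stands still between calls to the robot, and variables do not carry over. Pictures are saved under pics/ and viewed, at most 10 in all, crops included, and the job is handed in when it is done.

Besides the shell and the picture viewer there is one more tool, called after "Call:" by a JSON object that holds its "op" and its "data", one argument or row to a line. carry_out: Moves the arm, as the interface text tells. Its arguments: {"type":"object","properties":{"hand":{"type":"array"},"slide":{"type":"array"},"twist":{"type":"array"}},"required":["hand","slide","twist"]}

```bash
mkdir -p pics; cat > h.py <<'E'
import numpy as np, cv2
from bench import status, eyes, env, nets
def shot(c,name=None):
    im,d=eyes.camera(c)
    if name: cv2.imwrite(f'pics/{name}.png',im)
    return im,d
def world(c,mask,d,m=None):
    m=m or eyes.camera_model(c); K=np.array(m['mtx']); P=np.array(m['pose'])
    v,u=np.nonzero(mask&(d>0)); z=d[v,u]
    p=np.c_[(u-K[0,2])/K[0,0]*z,-(v-K[1,2])/K[1,1]*z,-z]
    return p@P[:3,:3].T+P[:3,3]
def proj(c,p,m=None):
    m=m or eyes.camera_model(c); K=np.array(m['mtx']); P=np.array(m['pose'])
    q=(np.atleast_2d(p)-P[:3,3])@P[:3,:3]; return np.c_[q[:,0]/-q[:,2]*K[0,0]+K[0,2], -q[:,1]/-q[:,2]*K[1,1]+K[1,2]]
E
python3 - <<'E'
from h import *
np.set_printoptions(precision=4,suppress=True)
s=status.observe(); print(s['t'],s['ee_pos'],s['tool_rot'],s['finger_gap'])
a=shot('scene','a')[0]; 
for n in ['tray','cover','scraper','blade_edge','handle_mid','printed_part_0','printed_part_1','vial_0','beaker_small']:
    r=nets.tip_of(n,'scene'); print(n,[(np.array(x['position']),round(x['p'],2)) for x in r[:2]])
b=shot('side','b')[0]
print(eyes.camera_model('scene'),eyes.camera_model('side'))
cv2.imwrite('pics/ab.png',cv2.resize(np.vstack([a,b]),None,fx=.714,fy=.714))
print(status.observe()['t'])
E
```

```text
0.0 [0.1877 0.5162 0.2302] [[-0.9398  0.3417 -0.0007]
 [ 0.3417  0.9398 -0.0023]
 [-0.0001 -0.0024 -1.    ]] 0.9989440554441454
tray [(array([ 0.4647, -0.1026,  0.0081]), 0.7), (array([0.5962, 0.1829, 0.0017]), 0.6)]
cover [(array([0.5418, 0.1754, 0.0102]), 0.81)]
scraper [(array([ 0.4595, -0.1143, -0.0014]), 0.89)]
blade_edge [(array([ 0.4971,  0.0644, -0.001 ]), 0.63), (array([ 0.4316, -0.1974,  0.007 ]), 0.58)]
handle_mid [(array([ 0.4645, -0.1036,  0.0075]), 0.88)]
printed_part_0 [(array([ 0.496 ,  0.0602, -0.0049]), 0.51), (array([ 0.5767,  0.2657, -0.0027]), 0.48)]
printed_part_1 [(array([ 0.496 ,  0.0602, -0.0049]), 0.51), (array([ 0.5767,  0.2657, -0.0027]), 0.48)]
vial_0 [(array([0.5395, 0.4238, 0.006 ]), 0.48)]
beaker_small [(array([ 0.4658,  0.455 , -0.0011]), 0.91)]
{'mtx': array([[529.7553,   0.    , 285.5384],
       [  0.    , 529.7553, 199.7486],
       [  0.    ,   0.    ,   1.    ]]), 'pose': array([[-0.9381, -0.1556,  0.3094,  0.9431],
       [ 0.3462, -0.4413,  0.8279,  1.2246],
       [ 0.0077,  0.8838,  0.4679,  0.6755],
       [ 0.    ,  0.    ,  0.    ,  1.    ]])} {'mtx': array([[499.9327,   0.    , 278.6854],
       [  0.    , 499.9327, 210.7035],
       [  0.    ,   0.    ,   1.    ]]), 'pose': array([[-0.9984, -0.0074,  0.0565,  0.5747],
       [ 0.0534, -0.4681,  0.8821,  1.1201],
       [ 0.0199,  0.8836,  0.4677,  0.5922],
       [ 0.    ,  0.    ,  0.    ,  1.    ]])}
0.55
```

View pics/ab.png

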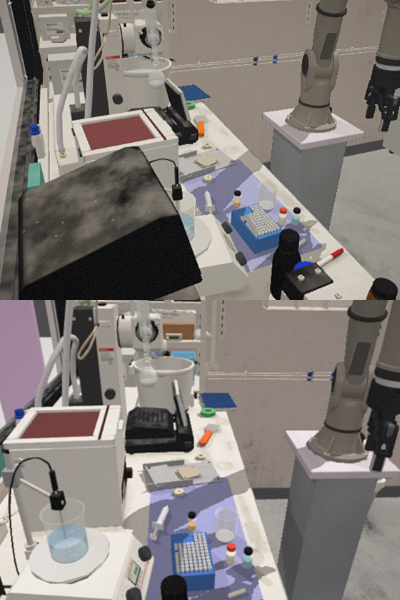

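```bash
python3 - <<'E'
from h import *
np.set_printoptions(precision=4,suppress=True)
b=cv2.imread('pics/b.png'); a=cv2.imread('pics/a.png')
cv2.imwrite('pics/c.png',np.vstack([cv2.resize(b[135:285,180:350],None,fx=3.2,fy=2,interpolation=cv2.INTER_CUBIC),cv2.resize(a[150:300,220:390],None,fx=3.2,fy=2,interpolation=cv2.INTER_CUBIC)]))
im,d=shot('side')
for n in ['tray','cover','scraper','blade_edge','handle_mid','printed_part_0','printed_part_1']:
    r=nets.tip_of(n,'side'); print(n,[(np.array(x['position']),round(x['p'],2)) for x in r[:2]])
for n in ['tray','cover','scraper']:
    r=nets.cut_out(n,'side')[0]; p=world('side',r['pixels'],d); print(n,r['p'],len(p))
    if len(p):
        rc=cv2.minAreaRect(p[:,:2].astype(np.float32)); print(rc,cv2.boxPoints(rc),np.percentile(p,[2,50,98],axis=0))
E
```

```text
tray [(array([ 0.464 , -0.1137, -0.0029]), 0.74), (array([0.5962, 0.1834, 0.0045]), 0.6)]
cover [(array([0.5422, 0.1744, 0.0057]), 0.75)]
scraper [(array([ 0.4627, -0.1126,  0.001 ]), 0.93)]
blade_edge [(array([ 0.4302, -0.1998,  0.0067]), 0.96)]
handle_mid [(array([ 0.4657, -0.1006,  0.0077]), 0.61)]
printed_part_0 [(array([0.5021, 0.0609, 0.0032]), 0.59), (array([ 0.5763,  0.2737, -0.0002]), 0.58)]
printed_part_1 [(array([0.5021, 0.0609, 0.0032]), 0.59), (array([ 0.5763,  0.2737, -0.0002]), 0.58)]
tray 0.72 2095
((0.5730401873588562, 0.15263411402702332), (0.22441914677619934, 0.1766129732131958), 11.34637451171875) [[0.4457 0.2171]
 [0.4804 0.044 ]
 [0.7004 0.0881]
 [0.6657 0.2613]] [[0.4585 0.1036 0.0053]
 [0.562  0.1769 0.0092]
 [0.6795 0.2544 0.0262]]
cover 0.91 409
((0.5405874848365784, 0.17585089802742004), (0.07118058204650879, 0.06070450693368912), 22.358518600463867) [[0.4961 0.1904]
 [0.5192 0.1342]
 [0.585  0.1613]
 [0.562  0.2175]] [[0.5108 0.1453 0.0121]
 [0.5437 0.1813 0.0177]
 [0.5761 0.211  0.0198]]
scraper 0.69 399
((0.46833518147468567, -0.1119660809636116), (0.19171878695487976, 0.04604078829288483), 68.03885650634766) [[ 0.4111 -0.1923]
 [ 0.4538 -0.2095]
 [ 0.5255 -0.0317]
 [ 0.4828 -0.0145]] [[ 0.423  -0.1981  0.0044]
 [ 0.4658 -0.095   0.0144]
 [ 0.4988 -0.0209  0.0215]]
```

View pics/c.png

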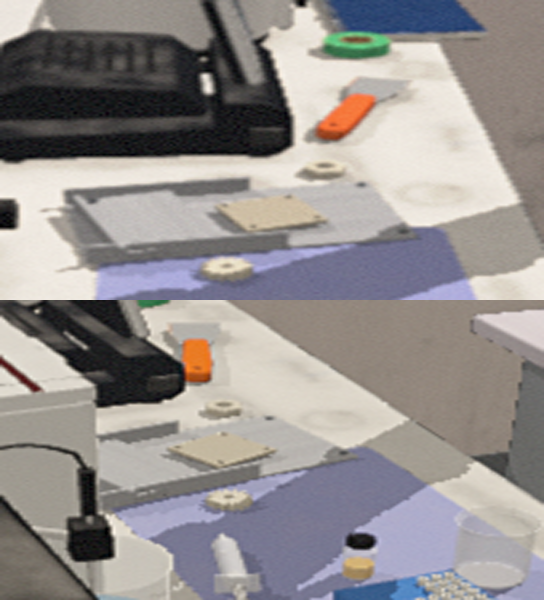

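Call:
{"op": "carry_out", "data": {
  "hand": [0,0,0,0,0,0,0,0,0,0],
  "slide": [
    [-4.4,-1.2,-0.8],
    [-8.8,-2.3,-1.6],
    [-13.2,-3.5,-2.4],
    [-17.6,-4.7,-3.2],
    [-22,-5.8,-4],
    [-26.4,-7,-4.8],
    [-30.8,-8.2,-5.5],
    [-35.2,-9.3,-6.2],
    [-40,-10.5,-7],
    [-40,-10.5,-7]
  ],
  "twist": [8,16,24,32,40,48,56,64,72,80]
}}

```text
t: 2.1
ee_pos: [0.5348, 0.2728, 0.3022]
tool_rot: [[0.193, 0.981, 0.007], [0.981, -0.193, -0.006], [-0.005, 0.008, -1.0]]
ft_force: [-0.1, -1.3, 0.2]
finger_gap: 1.001
grip_force: 0.0
```

```bash
python3 - <<'E'
from h import *
np.set_printoptions(precision=4,suppress=True)
s=status.observe(); print(s['t'],s['ee_pos'],s['tool_rot'],s['qpos'])
m=eyes.camera_model('wrist'); print(m)
im,d=shot('wrist','w1'); np.savez('w1.npz',d=d,**m)
for n in ['tray','cover']:
  for r in nets.tip_of(n,'wrist')[:2]: print(n,np.array(r['position']),r['p'])
  for r in nets.cut_out(n,'wrist')[:1]:
    p=world('wrist',r['pixels'],d,m); rc=cv2.minAreaRect(p[:,:2].astype(np.float32)); print(r['p'],rc,np.percentile(p,[2,50,98],axis=0))
E
```

```text
2.1 [0.5348 0.2728 0.3022] [[ 0.1929  0.9812  0.0067]
 [ 0.9812 -0.1929 -0.0059]
 [-0.0045  0.0078 -1.    ]] [-0.8009  0.4111  0.456   1.2384 -0.1691  1.5267 -0.5656]
{'mtx': array([[289.114 ,   0.    , 282.1909],
       [  0.    , 289.114 , 212.5094],
       [  0.    ,   0.    ,   1.    ]]), 'pose': array([[ 0.9811,  0.1866,  0.0503,  0.5467],
       [-0.1932,  0.9369,  0.2915,  0.3463],
       [ 0.0072, -0.2957,  0.9552,  0.4441],
       [ 0.    ,  0.    ,  0.    ,  1.    ]])}
tray [0.5908 0.1792 0.003 ] 0.87
tray [0.5443 0.1783 0.0037] 0.34
0.92 ((0.5674853324890137, 0.1672181785106659), (0.23105812072753906, 0.13932695984840393), 11.405437469482422) [[0.4552 0.1041 0.0033]
 [0.5385 0.1649 0.0062]
 [0.6769 0.2474 0.0242]]
0.98 ((0.5443181395530701, 0.17357107996940613), (0.059876155108213425, 0.0652700662612915), 22.473155975341797) [[0.5117 0.1449 0.0129]
 [0.5442 0.1771 0.0155]
 [0.5758 0.2084 0.0172]]
```

View pics/w1.png

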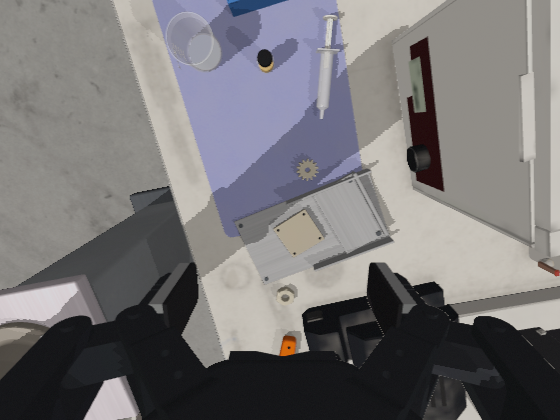

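```bash
cat >> h.py <<'E'
def ortho(im,m,x0,x1,y0,y1,z,s=2000,c='wrist'):
    # top-down: columns = -y (left is +y), rows up = +x ; s px per m
    n=int((x1-x0)*s); w=int((y1-y0)*s)
    X,Y=np.meshgrid(x1-np.arange(n)/s, y1-np.arange(w)/s, indexing='ij')
    q=proj(c,np.c_[X.ravel(),Y.ravel(),np.full(X.size,z)],m).astype(np.float32)
    return cv2.remap(im,q[:,0].reshape(n,w),q[:,1].reshape(n,w),cv2.INTER_LINEAR)
E
python3 - <<'E'
from h import *
np.set_printoptions(precision=4,suppress=True)
z=np.load('w1.npz'); m=dict(mtx=z['mtx'],pose=z['pose']); im=cv2.imread('pics/w1.png')
o=ortho(im,m,.44,.74,.02,.50,.006,1500)
for k in range(0,10):
    r=int((.74-(.45+.03*k))*1500); cv2.line(o,(0,r),(6,r),(0,0,255),1)
for k in range(0,16):
    c=int((.50-(.03+.03*k))*1500); cv2.line(o,(c,0),(c,6),(0,0,255),1)
cv2.imwrite('pics/o1.png',o)
# heights
p=world('wrist',z['d']>0,z['d'],m)
H=np.full((15,24),-1)
for x,y,h in p:
    i=int((x-.44)/.02); j=int((y-.02)/.02)
    if 0<=i<15 and 0<=j<24: H[i,j]=max(H[i,j],int(h*1000))
print('cols y=.02..; rows x top .74');print('\n'.join(f'{.44+.02*i:.2f} '+' '.join(f'{v:3d}' for v in H[i]) for i in range(14,-1,-1)))
E
```

```text
cols y=.02..; rows x top .74
0.72  90  42   1   2   1   1   1   1   1 249 249 249 249 249 249 249 249 248 246  -1   1   2   1  -1
0.70   0  42   1   2   2   1   1   1   2   2   1  84 107 247 249 249 249 249 249 199 143   2   1  -1
0.68  -1  -1   1   1   2  26  22   6   1   2   2   2   1   1   1   1   1   1   1   2   1   1   1  -1
0.66  -1  -1  -1   1   2  25  25  25  25  23   8  23   1   1   1   1   2   2   1   1   1   1   1   0
0.64  44   1   1   1   1  25  17  17  24  25  26  25   4   3   3   3   3   3   3   3  20  17  19   2
0.62  96  22   2   2   1  25  17  17  17  17  17  25   3   3   3   3   3  17  19  20  23  19  20   2
0.60  94   2   2   2  24  25  17  18  17  18  17 375 391   3   3   3  19  20  20  19  23   3   4   3
0.58  81   1   1   1  25  23   7  16  17  17  24 386 398  11   3   3   3   3   3   3   4   3   3   4
0.56 107   2   1   2  24   8  17  17  17  16  25 382 396 400   3   3   3   3   2   3   3   3   3  19
0.54  82  32   1   2  24   8  17  17  17  17  26   3 385 403   3   3   3   3   3  50  51   3   3  35
0.52  75   2   1   1   7  16  17  17  17  18  25   3   3 403   3   2   3   3   3  50  50   3   3  47
0.50   2  12  12   6   7   8  15  16  17   8   7   3   3 403   3   3   4   3   3   3   3   4   3  49
0.48   1  12  12   7   7   8   7   7   7   8   7   3 383 385   3   3   3   4   3   3  70  71  71   4
0.46   2   2   1   7   8   8   8   7   7   8   3   3 382 396 385   3   3   3   3   3  71   5  71  71
0.44   3   1   2   2   2   5   6   7   8   8   3   3 369   4   3   3   3   3   3   3  71  71  71  70
```

View pics/o1.png

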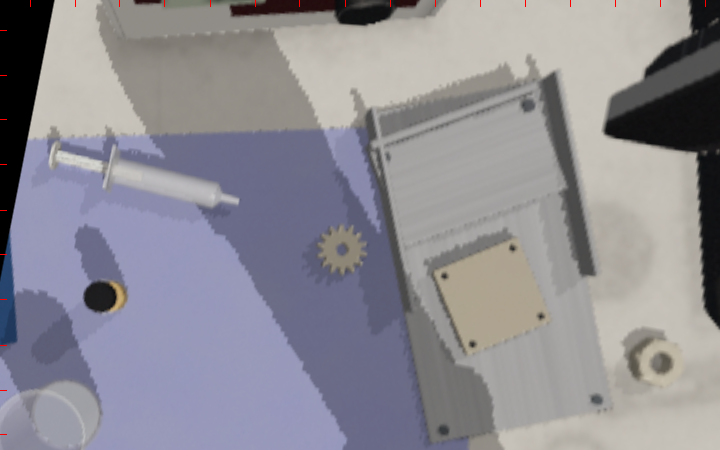

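Call:
{"op": "carry_out", "data": {
  "hand": [0,0,0,0,0,0,0,0,0],
  "slide": [
    [-4.5,-0.2,1],
    [-9,-0.5,2.5],
    [-13.5,-0.8,4],
    [-18,-1,6],
    [-22.5,-1.2,8],
    [-27,-1.5,10],
    [-31,-1.7,12],
    [-34.3,-1.9,14.2],
    [-34.3,-1.9,14.2]
  ],
  "twist": [5,10,10,10,10,10,10,10,10]
}}

```text
t: 3.25
ee_pos: [0.4456, -0.0566, 0.1571]
tool_rot: [[0.346, 0.938, -0.006], [0.938, -0.346, -0.001], [-0.003, -0.005, -1.0]]
ft_force: [0.0, 0.2, -0.5]
finger_gap: 0.998
grip_force: 0.0
```

```bash
cat > look.py <<'E'
from h import *
import sys
np.set_printoptions(precision=4,suppress=True)
s=status.observe(); print(s['t'],s['ee_pos'],s['tool_rot'][:,:2] if hasattr(s['tool_rot'],'shape') else s['tool_rot'],s['qpos'])
m=eyes.camera_model('wrist'); im,d=shot('wrist',sys.argv[1]); np.savez(sys.argv[1]+'.npz',d=d,**m)
for n in sys.argv[2:]:
  for r in nets.tip_of(n,'wrist')[:1]: print(n,np.array(r['position']),r['p'])
  for r in nets.cut_out(n,'wrist')[:1]:
    p=world('wrist',r['pixels'],d,m)
    if len(p): rc=cv2.minAreaRect(p[:,:2].astype(np.float32)); print(n,r['p'],rc,cv2.boxPoints(rc).tolist(),np.percentile(p,[2,50,98],axis=0))
E
python3 look.py w2 scraper blade_edge handle_mid
```

```text
3.25 [ 0.4456 -0.0566  0.1571] [[ 0.3459  0.9383]
 [ 0.9383 -0.3459]
 [-0.0033 -0.0053]] [-0.4762  0.1903  0.648   1.9008 -0.1262  1.0975 -0.1317]
scraper [ 0.5012  0.0616 -0.0026] 0.29
scraper 0.88 ((0.4624616503715515, -0.11283063143491745), (0.191449373960495, 0.05177070200443268), 70.41248321533203) [[0.4059829115867615, -0.19433781504631042], [0.4547576904296875, -0.21169374883174896], [0.5189403891563416, -0.031323447823524475], [0.4701656103134155, -0.013967514038085938]] [[ 0.4161 -0.1991  0.0068]
 [ 0.4611 -0.1153  0.0149]
 [ 0.4955 -0.0244  0.018 ]]
blade_edge [ 0.4318 -0.2048  0.0042] 0.87
blade_edge 0.82 ((0.4598501920700073, -0.11134684830904007), (0.19012944400310516, 0.05061766132712364), 71.5555419921875) [[0.4057643711566925, -0.19352082908153534], [0.4537818729877472, -0.20953550934791565], [0.5139360427856445, -0.0291728675365448], [0.46591851115226746, -0.01315818727016449]] [[ 0.416  -0.1989  0.0083]
 [ 0.4604 -0.1167  0.0153]
 [ 0.4946 -0.0251  0.018 ]]
handle_mid [ 0.4675 -0.0965  0.0063] 0.78
handle_mid 0.85 ((0.46146270632743835, -0.11247517168521881), (0.191449373960495, 0.04965011402964592), 70.41248321533203) [[0.4059829115867615, -0.19433781504631042], [0.4527598023414612, -0.21098282933235168], [0.5169425010681152, -0.030612528324127197], [0.4701656103134155, -0.013967514038085938]] [[ 0.4161 -0.199   0.0082]
 [ 0.4606 -0.1163  0.0152]
 [ 0.4954 -0.0244  0.018 ]]
```

View pics/w2.png

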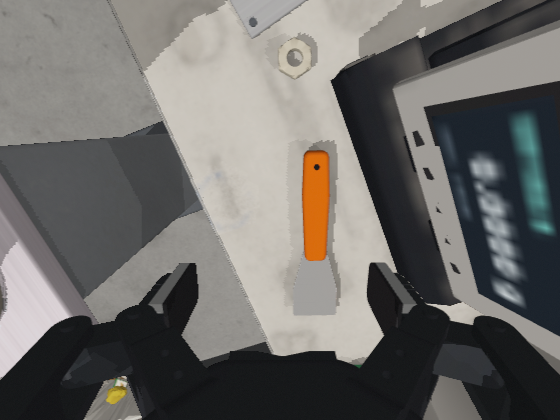

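Call:
{"op": "carry_out", "data": {
  "hand": [0.45,0.45,0.45,0.45,0.45,0.45,0.45],
  "slide": [
    [-3.7,3.4,2],
    [-3.7,3.4,5],
    [-3.7,3.4,8],
    [-3.7,3.4,11],
    [-3.7,3.4,13.5],
    [-3.7,3.4,15],
    [-3.7,3.4,15.3]
  ],
  "twist": [0,0,0,0,0,0,0]
}}

```text
t: 4.3
ee_pos: [0.4681, -0.098, 0.0047]
tool_rot: [[0.34, 0.941, -0.004], [0.941, -0.34, 0.001], [-0.001, -0.004, -1.0]]
ft_force: [-0.8, -0.4, 0.5]
finger_gap: 0.548
grip_force: 0.0
```

Call:
{"op": "carry_out", "data": {
  "hand": [0.45,1,1,1,1,1,1],
  "slide": [
    [0,0,0],
    [0,0,0],
    [0,0,0],
    [0,0,0],
    [0,0,0],
    [0,0,0],
    [0,0,0]
  ],
  "twist": [0,0,0,0,0,0,0]
}}

```text
t: 5.0
ee_pos: [0.4706, -0.0995, 0.0077]
tool_rot: [[0.341, 0.94, 0.003], [0.94, -0.341, 0.0], [0.001, 0.003, -1.0]]
ft_force: [0.2, 0.2, 6.3]
finger_gap: 0.304
grip_force: 59.5
```

Call:
{"op": "carry_out", "data": {
  "hand": [1,1,1,1,1,1,1,1,1,1],
  "slide": [
    [0,0,-2],
    [0,0,-6],
    [0,0,-10],
    [0,0,-14],
    [3,-1,-16],
    [6,-2.5,-16],
    [10,-4,-16],
    [14,-6,-16],
    [18,-7.6,-16],
    [18.5,-7.8,-16]
  ],
  "twist": [0,0,0,0,-8,-16,-24,-32,-40,-48]
}}

```text
t: 6.0
ee_pos: [0.4578, 0.1088, 0.1663]
tool_rot: [[-0.484, 0.875, -0.0], [0.875, 0.484, 0.004], [0.004, 0.002, -1.0]]
ft_force: [0.3, 0.1, -0.8]
finger_gap: 0.305
grip_force: 59.0
```

Call:
{"op": "carry_out", "data": {
  "hand": [1,1,1,1,1,1,1,1,1,1],
  "slide": [
    [0,0,0],
    [0,0,0],
    [0,0,0],
    [0,0,0],
    [0,0,0],
    [0,0,0],
    [0,0,0],
    [0,0,0],
    [0,0,0],
    [0,0,0]
  ],
  "twist": [-8,-16,-24,-32,-40,-48,-56,-64,-72,-80]
}}

```text
t: 7.0
ee_pos: [0.4588, 0.1009, 0.1663]
tool_rot: [[-0.949, -0.314, 0.0], [-0.314, 0.949, 0.0], [-0.0, -0.0, -1.0]]
ft_force: [-0.1, 0.2, -0.9]
finger_gap: 0.307
grip_force: 59.0
```

Call:
{"op": "carry_out", "data": {
  "hand": [1,1,1,1,1,1,1,1,1,1],
  "slide": [
    [-2,2,0],
    [-4,4,0],
    [-6,7,0],
    [-8,10,0],
    [-10,13,0],
    [-12,16,0],
    [-12.8,16.9,0],
    [-12.8,16.9,0],
    [-12.8,16.9,2],
    [-12.8,16.9,4]
  ],
  "twist": [-8.5,-17,-25.5,-34,-42.5,-51,-59.5,-68,-76.5,-85]
}}

```text
t: 8.0
ee_pos: [0.5291, 0.3017, 0.1264]
tool_rot: [[0.231, -0.973, 0.002], [-0.973, -0.231, 0.001], [-0.0, -0.002, -1.0]]
ft_force: [0.4, 0.3, -1.4]
finger_gap: 0.307
grip_force: 59.0
```

```bash
python3 look.py w3 scraper blade_edge handle_mid; python3 - <<'E'
from h import *
z=np.load('w3.npz'); m=dict(mtx=z['mtx'],pose=z['pose']); im=cv2.imread('pics/w3.png')
b=shot('side')[0]; a=shot('scene')[0]
cv2.imwrite('pics/d.png',np.hstack([im,cv2.resize(b[120:330,150:310],(320,420))])[:, 80:])
E
```

```text
8.0 [0.5291 0.3017 0.1264] [[ 0.2312 -0.9729]
 [-0.9729 -0.2312]
 [-0.0002 -0.002 ]] [-0.4952  0.5041 -0.075   1.494   0.0403  1.143   2.7973]
scraper [0.5224 0.3158 0.1155] 0.56
scraper 0.66 ((0.5249313712120056, 0.31910911202430725), (0.05367207154631615, 0.21098637580871582), 13.318703651428223) [[0.4745149314403534, 0.4155827760696411], [0.523119330406189, 0.21027114987373352], [0.5753477811813354, 0.2226354479789734], [0.5267434120178223, 0.427947074174881]] [[0.5041 0.2256 0.127 ]
 [0.5331 0.2765 0.1349]
 [0.5545 0.3542 0.1363]]
blade_edge [0.5934 0.1818 0.0012] 0.64
blade_edge 0.84 ((0.5134055018424988, 0.34024930000305176), (0.05584927275776863, 0.242827907204628), 8.684584617614746) [[0.46746814250946045, 0.4560547173023224], [0.504133939743042, 0.2160109430551529], [0.5593428611755371, 0.22444388270378113], [0.5226770639419556, 0.4644876718521118]] [[0.5045 0.2259 0.127 ]
 [0.5331 0.2766 0.1349]
 [0.5544 0.3538 0.1363]]
handle_mid [0.5313 0.3085 0.1271] 0.66
handle_mid 0.73 ((0.5175857543945312, 0.32772713899612427), (0.06433887779712677, 0.23106485605239868), 13.653078079223633) [[0.45905476808547974, 0.432401567697525], [0.5135958790779114, 0.20786599814891815], [0.5761167407035828, 0.2230527102947235], [0.5215756297111511, 0.4475882649421692]] [[0.5036 0.2257 0.1269]
 [0.5331 0.2771 0.1349]
 [0.5547 0.3543 0.1363]]
```

View pics/d.png

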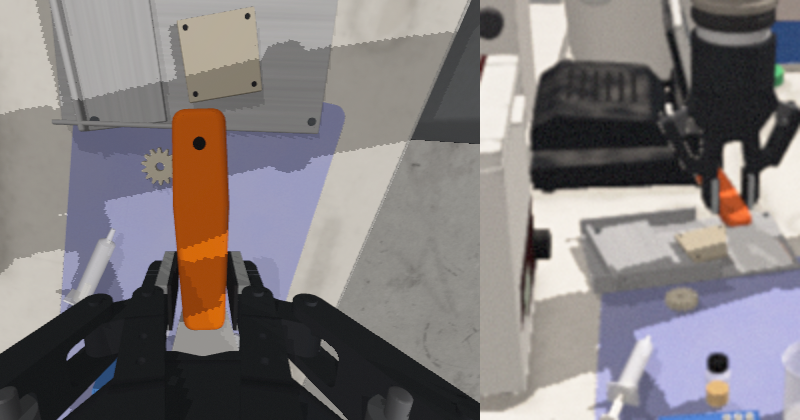

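Call:
{"op": "carry_out", "data": {
  "hand": [1,1,1,1,1,1],
  "slide": [
    [0,0,3],
    [0,0,6],
    [0,0,8],
    [0,0,9],
    [0,0,9.1],
    [0,0,9.1]
  ],
  "twist": [0,0,0,0,0,0]
}}

```text
t: 9.05
ee_pos: [0.5293, 0.302, 0.0363]
tool_rot: [[0.225, -0.974, 0.002], [-0.974, -0.225, 0.001], [-0.001, -0.002, -1.0]]
ft_force: [-0.2, 0.7, 0.2]
finger_gap: 0.308
grip_force: 59.1
```

Call:
{"op": "carry_out", "data": {
  "hand": [1,1,1,1],
  "slide": [
    [0,0,0.1],
    [0,0,0.15],
    [0,0,0.2],
    [0,0,0.2]
  ],
  "twist": [0,0,0,0]
}}

```text
t: 9.45
ee_pos: [0.5287, 0.3016, 0.0337]
tool_rot: [[0.225, -0.974, 0.001], [-0.974, -0.225, 0.0], [-0.0, -0.001, -1.0]]
ft_force: [0.5, 0.4, -0.9]
finger_gap: 0.307
grip_force: 59.1
```

Call:
{"op": "carry_out", "data": {
  "hand": [1,1,1,1,1],
  "slide": [
    [0,0,0.1],
    [0,0,0.2],
    [0,0,0.3],
    [0,0,0.4],
    [0,0,0.4]
  ],
  "twist": [0,0,0,0,0]
}}

```text
t: 9.95
ee_pos: [0.5286, 0.3019, 0.03]
tool_rot: [[0.226, -0.974, 0.001], [-0.974, -0.226, 0.0], [-0.0, -0.001, -1.0]]
ft_force: [-1.5, 0.4, 5.6]
finger_gap: 0.307
grip_force: 59.6
```

Call:
{"op": "carry_out", "data": {
  "hand": [0.6,0.5,0.45,0.45,0.45,0.45],
  "slide": [
    [0,0,0],
    [0,0,0],
    [0,0,0],
    [0,0,0],
    [0,0,0.5],
    [0,0,1.5]
  ],
  "twist": [0,0,0,0,0,0]
}}

```text
t: 10.55
ee_pos: [0.5292, 0.3019, 0.0145]
tool_rot: [[0.225, -0.974, 0.002], [-0.974, -0.225, 0.001], [-0.001, -0.002, -1.0]]
ft_force: [-0.0, 0.2, -0.1]
finger_gap: 0.548
grip_force: 0.0
```

```bash
python3 look.py w4 scraper; python3 - <<'E'
from h import *
im=cv2.imread('pics/w4.png')
b=shot('side')[0]
cv2.imwrite('pics/e.png',np.hstack([im,cv2.resize(b[120:330,150:310],(320,420))])[:, 80:])
z=np.load('w4.npz'); m=dict(mtx=z['mtx'],pose=z['pose']); 
hsv=cv2.cvtColor(im,cv2.COLOR_BGR2HSV); mk=(hsv[...,1]>180)&(hsv[...,0]<15)&(hsv[...,2]>80)
p=world('wrist',mk,z['d'],m); c=p.mean(0); print(len(p),np.percentile(p,[1,50,99],axis=0))
# axis tilt: plane fit of top
A=np.c_[p[:,:2]-c[:2],np.ones(len(p))]; w=np.ones(len(p),bool)
for _ in range(8):
    k=np.linalg.lstsq(A[w],p[w,2],rcond=None)[0]; w=abs(A@k-p[:,2])<.0025
print(k,np.degrees(np.arctan(np.hypot(*k[:2]))),np.degrees(np.arctan2(k[1],k[0])))
E
```

```text
10.55 [0.5292 0.3019 0.0145] [[ 0.2252 -0.9743]
 [-0.9743 -0.2252]
 [-0.0006 -0.0019]] [-0.4985  0.626  -0.0698  1.5989  0.0516  0.9165  2.7824]
scraper [0.5248 0.3176 0.0071] 0.89
scraper 0.63 ((0.5269424915313721, 0.29372018575668335), (0.04142281040549278, 0.14506833255290985), 9.077237129211426) [[0.49504703283309937, 0.3620784282684326], [0.5179339051246643, 0.21882683038711548], [0.5588379502296448, 0.22536194324493408], [0.5359510779380798, 0.3686135411262512]] [[0.5064 0.226  0.0112]
 [0.5339 0.2711 0.0339]
 [0.5522 0.3582 0.0417]]
11430 [[0.51525075 0.22464254 0.02308095]
 [0.53561586 0.26403118 0.03518547]
 [0.55352415 0.33268744 0.04203186]]
[ 0.0267324  -0.16773808  0.03445278] 9.639964467046049 -80.94492595889854
```

View pics/e.png

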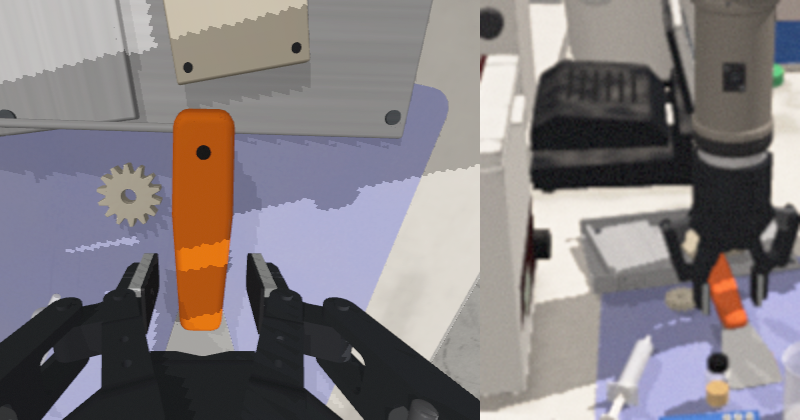

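Call:
{"op": "carry_out", "data": {
  "hand": [1,1,1,1,1,1],
  "slide": [
    [0,0,0],
    [0,0,0],
    [0,0,0],
    [0,0,0],
    [0,0,0],
    [0,0,0]
  ],
  "twist": [0,0,0,0,0,0]
}}

```text
t: 11.35
ee_pos: [0.5289, 0.3017, 0.0147]
tool_rot: [[0.225, -0.974, 0.001], [-0.974, -0.225, 0.001], [-0.0, -0.001, -1.0]]
ft_force: [0.6, -0.1, 2.6]
finger_gap: 0.311
grip_force: 60.5
```

Call:
{"op": "carry_out", "data": {
  "hand": [1,1,1,1,1],
  "slide": [
    [0,0,-2],
    [0,0,-6],
    [0,0,-10],
    [0,0,-11],
    [0,0,-11]
  ],
  "twist": [0,0,0,0,0]
}}

```text
t: 11.85
ee_pos: [0.5297, 0.3022, 0.1264]
tool_rot: [[0.225, -0.974, 0.004], [-0.974, -0.225, 0.002], [-0.001, -0.004, -1.0]]
ft_force: [-0.5, 0.4, -1.1]
finger_gap: 0.309
grip_force: 60.3
```

```bash
python3 look.py w5; cat > tilt.py <<'E'
from h import *
import sys
np.set_printoptions(precision=4,suppress=True)
n=sys.argv[1]; im=cv2.imread(f'pics/{n}.png'); s=status.observe(); R=np.array(s['tool_rot']); t=np.array(s['ee_pos'])
z=np.load(n+'.npz'); m=dict(mtx=z['mtx'],pose=z['pose'])
hsv=cv2.cvtColor(im,cv2.COLOR_BGR2HSV); mk=(hsv[...,1]>180)&(hsv[...,0]<15)&(hsv[...,2]>80)
mk=cv2.erode(mk.astype(np.uint8),np.ones((5,5)))>0
p=(world('wrist',mk,z['d'],m)-t)@R
A=np.c_[p[:,:2],np.ones(len(p))]; w=np.ones(len(p),bool)
for _ in range(10):
    k=np.linalg.lstsq(A[w],p[w,2],rcond=None)[0]; w=abs(A@k-p[:,2])<.002
print('tool-frame plane',k,'pitch deg',np.degrees(np.arctan(k[:2])),'tail x',np.percentile(p[:,0],99.5),'y mid',np.percentile(p[:,1],[1,99]).mean(), w.mean())
E
python3 tilt.py w5
```

```text
11.85 [0.5297 0.3022 0.1264] [[ 0.2252 -0.9743]
 [-0.9743 -0.2252]
 [-0.0013 -0.0042]] [-0.4954  0.5039 -0.0745  1.4944  0.0397  1.1404  2.7917]
tool-frame plane [-0.168  -0.0045 -0.0164] pitch deg [-9.537  -0.2592] tail x 0.07771977442774426 y mid -7.2515286824535036e-06 0.9868987281247011
```

```bash
python3 - <<'E'
from h import *
np.set_printoptions(precision=4,suppress=True)
for n in ['w1','w3']:
    z=np.load(n+'.npz'); m=dict(mtx=z['mtx'],pose=z['pose']); im=cv2.imread(f'pics/{n}.png')
    S=2000; x0,x1,y0,y1=.44,.70,.08,.27
    o=ortho(im,m,x0,x1,y0,y1,.0155,S)
    cv2.imwrite(f'pics/o_{n}.png',o)
    hsv=cv2.cvtColor(o,cv2.COLOR_BGR2HSV); mk=((hsv[...,0]>12)&(hsv[...,0]<28)&(hsv[...,1]>45)&(hsv[...,2]>70)).astype(np.uint8)
    mk=cv2.morphologyEx(mk,cv2.MORPH_OPEN,np.ones((9,9))); k,l,st,_=cv2.connectedComponentsWithStats(mk)
    cand=[i for i in range(1,k) if st[i,4]>3000]
    for i in cand:
        pts=np.argwhere(l==i)[:,::-1].astype(np.float32); rc=cv2.minAreaRect(pts)
        print(n,'blob c=',x1-rc[0][1]/S,y1-rc[0][0]/S,'size mm',np.array(rc[1])/S*1000,rc[2],st[i,:5])
    g=cv2.GaussianBlur(cv2.cvtColor(o,cv2.COLOR_BGR2GRAY),(0,0),1.5)
    L=cv2.createLineSegmentDetector().detect(g)[0][:,0]
    for a,b,c,d in L:
        P=np.array([x1-b/S,y1-a/S]);Q=np.array([x1-d/S,y1-c/S]); D=Q-P
        if np.hypot(*D)>.03:
            ang=np.degrees(np.arctan2(D[1],D[0]))%180
            if 85<ang<130: print('  line',P,Q,'normal yaw',ang-90)
E
```

```text
line [0.6424 0.2458] [0.677  0.1502] normal yaw 19.91542
  line [0.5804 0.1622] [0.5596 0.2131] normal yaw 22.254387
  line [0.6807 0.1529] [0.6466 0.2468] normal yaw 19.963058
  line [0.6602 0.1878] [0.6394 0.2446] normal yaw 20.147423
  line [0.5277 0.2188] [0.5119 0.27  ] normal yaw 17.168144
  line [0.6493 0.2318] [0.6719 0.1696] normal yaw 19.970085
  line [0.5809 0.1612] [0.5669 0.1952] normal yaw 22.290482
  line [0.6677 0.1688] [0.6449 0.2314] normal yaw 19.99514
  line [0.676 0.171] [0.6539 0.2332] normal yaw 19.547394
  line [0.5869 0.2029] [0.6045 0.1544] normal yaw 20.02671
```

```bash
python3 - <<'E'
import cv2,numpy as np
a=cv2.imread('pics/o_w1.png');b=cv2.imread('pics/o_w3.png');cv2.imwrite('pics/oo.png',np.hstack([a,b])); print(a.shape)
E
```

```text
(519, 380, 3)
```

View pics/oo.png

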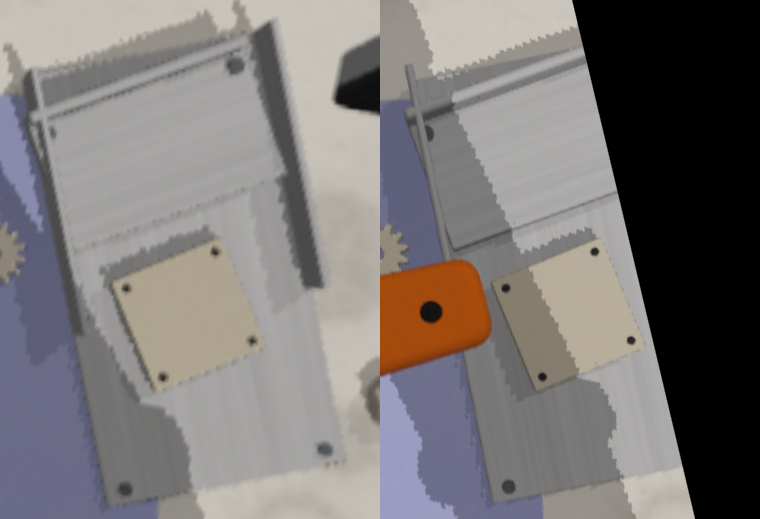

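Call:
{"op": "carry_out", "data": {
  "hand": [1,1,1,1,1,1,1,1,1,1],
  "slide": [
    [2,3,0],
    [4,5,0],
    [6,8,0],
    [8,11,0],
    [11,14,0],
    [13,16,0],
    [14.5,17.2,0],
    [14.5,17.2,1],
    [14.5,17.2,3],
    [14.5,17.2,5]
  ],
  "twist": [8.3,16.6,24.9,33.2,41.5,49.8,58.1,66.4,74.7,83]
}}

```text
t: 12.9
ee_pos: [0.3918, 0.1205, 0.0721]
tool_rot: [[-0.942, -0.336, -0.003], [-0.336, 0.942, -0.001], [0.003, -0.0, -1.0]]
ft_force: [0.4, 0.1, -1.3]
finger_gap: 0.309
grip_force: 60.2
```

```bash
python3 look.py w6 blade_edge; python3 tilt.py w6; python3 - <<'E'
from h import *
s=status.observe(); R=np.array(s['tool_rot']);t=np.array(s['ee_pos']); tip=t+R@[-.107,0,.0108]
n=np.array([.9397,.342]); print('tip',tip,'n',tip[:2]@n,'t',tip[:2]@[-.342,.9397],'yaw',np.degrees(np.arctan2(-R[1,0],-R[0,0])))
im,d=shot('side'); r=nets.tip_of('blade_edge','side'); print([(x['position'],x['p']) for x in r[:2]])
cv2.imwrite('pics/f.png',cv2.resize(im[150:300,180:360],None,fx=4,fy=4,interpolation=cv2.INTER_CUBIC))
E
```

```text
12.9 [0.3918 0.1205 0.0721] [[-0.9418 -0.3362]
 [-0.3362  0.9418]
 [ 0.0034 -0.0002]] [-0.4986  0.205   0.1792  2.0914 -0.0478  0.8525  1.6221]
blade_edge 0.89 ((0.366069495677948, 0.1609835922718048), (0.25258177518844604, 0.1400841474533081), 16.697677612304688) [[0.22497916221618652, 0.19178617000579834], [0.26522839069366455, 0.057608794420957565], [0.5071598291397095, 0.13018101453781128], [0.46691060066223145, 0.26435840129852295]] [[0.3164 0.0885 0.0683]
 [0.3608 0.1111 0.0914]
 [0.4454 0.1489 0.0993]]
tool-frame plane [-0.1653 -0.0052 -0.0143] pitch deg [-9.3847 -0.2969] tail x 0.07876806715190085 y mid 0.0007853246514073252 0.9877722583110432
tip [0.49088411 0.15713207 0.06021814] n 0.5150229654066512 t -0.020225357604459065 yaw 20.177970838862535
[([0.489, 0.158, 0.0596], 0.65)]
```

View pics/f.png

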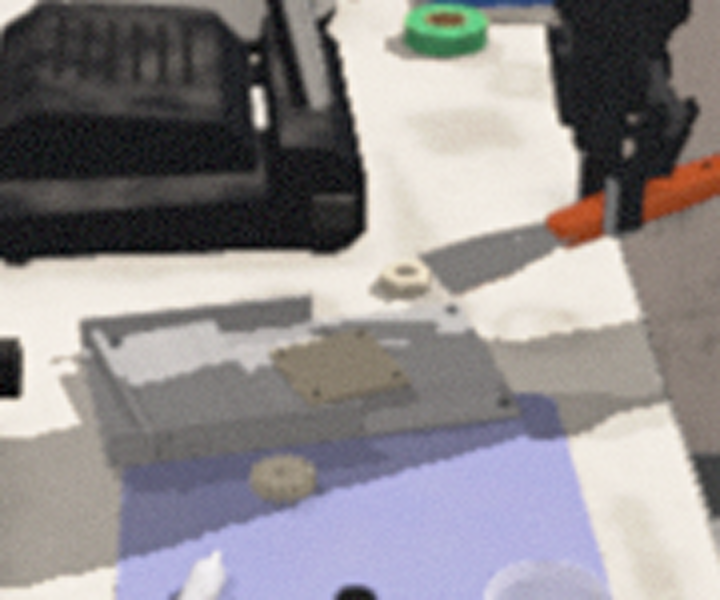

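Call:
{"op": "carry_out", "data": {
  "hand": [1,1,1,1,1,1],
  "slide": [
    [0,0,2],
    [0,0,4],
    [0,0,4.7],
    [0,0,5],
    [0,0,5],
    [0,0,5]
  ],
  "twist": [0,0,0,0,0,0]
}}

```text
t: 13.75
ee_pos: [0.3945, 0.1218, 0.0251]
tool_rot: [[-0.939, -0.343, 0.002], [-0.343, 0.939, 0.001], [-0.002, 0.0, -1.0]]
ft_force: [-0.3, -0.4, -1.3]
finger_gap: 0.312
grip_force: 60.3
```

Call:
{"op": "carry_out", "data": {
  "hand": [1,1,1,1,1],
  "slide": [
    [0,0,0.1],
    [0,0,0.2],
    [0,0,0.3],
    [0,0,0.4],
    [0,0,0.4]
  ],
  "twist": [0,0,0,0,0]
}}

```text
t: 14.25
ee_pos: [0.3935, 0.1214, 0.0202]
tool_rot: [[-0.94, -0.342, -0.0], [-0.342, 0.94, -0.0], [0.0, -0.0, -1.0]]
ft_force: [0.4, -0.4, -1.0]
finger_gap: 0.309
grip_force: 60.3
```

Call:
{"op": "carry_out", "data": {
  "hand": [1,1,1,1],
  "slide": [
    [0,0,0.1],
    [0,0,0.2],
    [0,0,0.2],
    [0,0,0.2]
  ],
  "twist": [0,0,0,0]
}}

```text
t: 14.65
ee_pos: [0.3936, 0.1215, 0.0183]
tool_rot: [[-0.94, -0.342, -0.0], [-0.342, 0.94, 0.0], [0.0, 0.0, -1.0]]
ft_force: [0.8, -0.2, 0.6]
finger_gap: 0.311
grip_force: 60.4
```

Call:
{"op": "carry_out", "data": {
  "hand": [1,1,1,1],
  "slide": [
    [0,0,0.1],
    [0,0,0.1],
    [0,0,0.1],
    [0,0,0.1]
  ],
  "twist": [0,0,0,0]
}}

```text
t: 15.05
ee_pos: [0.3936, 0.1214, 0.0174]
tool_rot: [[-0.94, -0.342, 0.0], [-0.342, 0.94, 0.0], [-0.0, 0.0, -1.0]]
ft_force: [-1.1, -1.1, 2.2]
finger_gap: 0.312
grip_force: 60.6
```

Call:
{"op": "carry_out", "data": {
  "hand": [1,1,1,1,1,1,1,1],
  "slide": [
    [0,0,-0.06],
    [-0.5,0,-0.06],
    [-1,0,-0.06],
    [-1.5,0,-0.06],
    [-2,0,-0.06],
    [-2.3,0,-0.06],
    [-2.6,0,-0.06],
    [-2.6,0,-0.06]
  ],
  "twist": [0,0,0,0,0,0,0,0]
}}

```text
t: 15.85
ee_pos: [0.4189, 0.1306, 0.018]
tool_rot: [[-0.94, -0.342, 0.001], [-0.342, 0.94, 0.0], [-0.001, -0.0, -1.0]]
ft_force: [0.8, 0.4, 0.6]
finger_gap: 0.305
grip_force: 60.5
```

```bash
cat > st.py <<'E'
from h import *
np.set_printoptions(precision=4,suppress=True)
s=status.observe(); R=np.array(s['tool_rot']);t=np.array(s['ee_pos']); tip=t+R@[-.107,0,.0108]
n=np.array([.9397,.342]); f=np.array(s['ft_force']); print('t',s['t'],'tip n',tip[:2]@n,'t',tip[:2]@[-.342,.9397],'z',tip[2],'Fn',f[:2]@n,'Ft',f[:2]@[-.342,.9397],'Fz',f[2])
E
python3 st.py
```

```text
t 15.85 tip n 0.545295766189949 t -0.020496145846618158 z 0.007323800177269614 Fn 0.9287378668271373 Ft 0.07761062933209023 Fz 0.5813436474628104
```

Call:
{"op": "carry_out", "data": {
  "hand": [1,1,1,1,1,1,1,1],
  "slide": [
    [-0.4,0,0],
    [-0.8,0,0],
    [-1.2,0,0],
    [-1.6,0,0],
    [-2,0,0],
    [-2.4,0,0],
    [-2.4,0,0],
    [-2.4,0,0]
  ],
  "twist": [0,0,0,0,0,0,0,0]
}}

```text
t: 16.65
ee_pos: [0.4416, 0.1389, 0.0181]
tool_rot: [[-0.94, -0.342, 0.002], [-0.342, 0.94, 0.001], [-0.002, -0.0, -1.0]]
ft_force: [0.3, 0.1, 0.2]
finger_gap: 0.312
grip_force: 60.5
```

```bash
python3 st.py; python3 - <<'E'
from h import *
np.set_printoptions(precision=4,suppress=True)
m=eyes.camera_model('wrist'); im,d=shot('wrist','w7'); np.savez('w7.npz',d=d,**m)
im2=shot('side')[0]
cv2.imwrite('pics/g.png',np.vstack([im[:, :][:230],cv2.resize(im2[190:270,200:340],(560,320),interpolation=cv2.INTER_CUBIC)]))
E
```

```text
t 16.65 tip n 0.5695525467480342 t -0.02044326168700883 z 0.007525797201798388 Fn 0.32038162533632575 Ft -0.05460903945555325 Fz 0.21436945730622858
```

View pics/g.png

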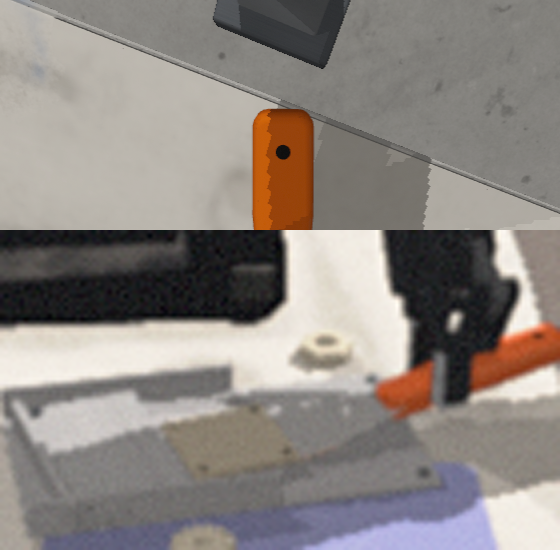

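Call:
{"op": "carry_out", "data": {
  "hand": [1,1,1,1,1],
  "slide": [
    [-0.1,0,0],
    [-0.2,0,0],
    [-0.3,0,0],
    [-0.4,0,0],
    [-0.4,0,0]
  ],
  "twist": [0,0,0,0,0]
}}

```text
t: 17.25
ee_pos: [0.4443, 0.1399, 0.0179]
tool_rot: [[-0.94, -0.342, -0.0], [-0.342, 0.94, -0.0], [0.0, 0.0, -1.0]]
ft_force: [-0.7, -1.2, 2.1]
finger_gap: 0.309
grip_force: 60.6
```

```bash
python3 st.py
```

```text
t 17.25 tip n 0.5723341746392414 t -0.02041771815958182 z 0.007031087849192395 Fn -1.1027645625165405 Ft -0.8547770879240022 Fz 2.088136963299705
```

Call:
{"op": "carry_out", "data": {
  "hand": [1,1,1],
  "slide": [
    [-0.1,0,0],
    [-0.1,0,0],
    [-0.1,0,0]
  ],
  "twist": [0,0,0]
}}

```text
t: 17.55
ee_pos: [0.4448, 0.1401, 0.0177]
tool_rot: [[-0.94, -0.342, -0.001], [-0.342, 0.94, -0.0], [0.001, 0.0, -1.0]]
ft_force: [-3.0, -0.7, 2.6]
finger_gap: 0.31
grip_force: 60.6
```

```bash
python3 st.py
```

```text
t 17.55 tip n 0.5728280671935586 t -0.02046385614671392 z 0.006815502122340817 Fn -3.0160886977739523 Ft 0.3692562902716664 Fz 2.5570376244958926
```

Call:
{"op": "carry_out", "data": {
  "hand": [1,1,1],
  "slide": [
    [-0.1,0,0],
    [-0.1,0,0],
    [-0.1,0,0]
  ],
  "twist": [0,0,0]
}}

```text
t: 17.85
ee_pos: [0.4448, 0.1401, 0.0175]
tool_rot: [[-0.94, -0.342, -0.003], [-0.342, 0.94, -0.001], [0.003, 0.0, -1.0]]
ft_force: [-5.5, -2.5, 3.2]
finger_gap: 0.309
grip_force: 60.7
```

```bash
python3 st.py
```

```text
t 17.85 tip n 0.5728047782449005 t -0.020455829651685548 z 0.006401857155707085 Fn -5.998761701814872 Ft -0.48008318363160307 Fz 3.20904295796208
```

Call:
{"op": "carry_out", "data": {
  "hand": [1,1,1,1,1,1],
  "slide": [
    [0,0,0],
    [0,0,0],
    [0,0,0],
    [0,0,0],
    [0,0,0],
    [0,0,0]
  ],
  "twist": [0,0,0,0,0,0]
}}

```text
t: 18.45
ee_pos: [0.4447, 0.1401, 0.0176]
tool_rot: [[-0.94, -0.342, -0.003], [-0.342, 0.94, -0.001], [0.003, 0.0, -1.0]]
ft_force: [-4.8, -1.4, 2.7]
finger_gap: 0.309
grip_force: 60.7
```

```bash
python3 st.py; python3 look.py w8 >/dev/null; python3 tilt.py w8
```

```text
t 18.45 tip n 0.5727990399823537 t -0.02043047561005959 z 0.006435733770660755 Fn -4.970271473558299 Ft 0.3211836640531338 Fz 2.6887594613154535
tool-frame plane [-0.1548 -0.002  -0.0139] pitch deg [-8.8    -0.1168] tail x 0.07995334593985762 y mid 0.0006084045291920651 0.9903809523809524
```

Call:
{"op": "carry_out", "data": {
  "hand": [1,1,1,1,1,1,1],
  "slide": [
    [0,0,-0.1],
    [-0.05,0,-0.1],
    [-0.05,0,-0.1],
    [-0.05,0,-0.1],
    [-0.05,0,-0.1],
    [-0.05,0,-0.1],
    [-0.05,0,-0.1]
  ],
  "twist": [0,0,0,0,0,0,0]
}}

```text
t: 19.2
ee_pos: [0.4449, 0.1401, 0.0183]
tool_rot: [[-0.94, -0.342, -0.004], [-0.342, 0.94, -0.001], [0.004, 0.0, -1.0]]
ft_force: [-5.5, -1.4, 2.6]
finger_gap: 0.306
grip_force: 60.6
```

```bash
python3 st.py
```

```text
t 19.2 tip n 0.5729446676984983 t -0.020430608208950124 z 0.00706379086996016 Fn -5.622756332458071 Ft 0.596258228827508 Fz 2.5922035792075393
```

Call:
{"op": "carry_out", "data": {
  "hand": [1,1,1,1,1,1,1,1,1],
  "slide": [
    [0.15,0,-0.1],
    [0.2,0,-0.4],
    [0.2,0,-0.7],
    [0.18,0,-1.1],
    [0.15,0,-1.5],
    [0.06,0,-1.9],
    [-0.06,0,-2.3],
    [-0.2,0,-2.7],
    [-0.2,0,-2.7]
  ],
  "twist": [0,0,0,0,0,0,0,0,0]
}}

```text
t: 20.1
ee_pos: [0.4483, 0.1414, 0.0466]
tool_rot: [[-0.94, -0.342, -0.001], [-0.342, 0.94, -0.0], [0.001, 0.0, -1.0]]
ft_force: [-4.9, -2.2, 1.4]
finger_gap: 0.307
grip_force: 60.6
```

```bash
python3 st.py; cat > cov.py <<'E'
from h import *
np.set_printoptions(precision=4,suppress=True)
for c in ['side','scene']:
    im,d=shot(c); r=nets.cut_out('cover',c)
    for q in r[:1]:
        p=world(c,cv2.erode(q['pixels'].astype(np.uint8),np.ones((3,3)))>0,d); 
        if len(p)<20: print(c,'few'); continue
        k=np.median(p,0); w=np.linalg.norm(p-k,axis=1)<.06; p=p[w]; u,sv,vt=np.linalg.svd(p-p.mean(0),full_matrices=False)
        n=np.array([.9397,.342]); N=vt[2]*np.sign(vt[2][2]); an=p[:,:2]@n
        print(c,round(q['p'],2),len(p),'n range',np.percentile(an,[3,97]),'t',np.percentile(p[:,:2]@[-.342,.9397],[3,97]),'z',np.percentile(p[:,2],[3,50,97]),'normal (n,t,z)',N[:2]@n,N[:2]@[-.342,.9397],N[2],'sv',sv/np.sqrt(len(p)))
E
python3 cov.py
```

```text
t 20.1 tip n 0.5765982880546414 t -0.020443195598165126 z 0.03572400933909907 Fn -5.373711418199474 Ft -0.3762532594120067 Fz 1.3702769903433678
side 0.76 391 n range [0.5763 0.6192] t [-0.0453  0.0073] z [0.0192 0.0339 0.0486] normal (n,t,z) 0.5642837316708645 -0.0011302289316739988 0.8255801726130113 sv [0.0163 0.0157 0.0013]
scene 0.92 365 n range [0.5746 0.6163] t [-0.043  0.007] z [0.0177 0.0331 0.0468] normal (n,t,z) 0.5585160850059104 -0.00723003778300968 0.8294621977056271 sv [0.0161 0.0152 0.0019]
```

Call:
{"op": "carry_out", "data": {
  "hand": [1,1,1,1,1,1,1,1,1],
  "slide": [
    [-0.08,0,-0.15],
    [-0.31,0,-0.3],
    [-0.56,0,-0.58],
    [-0.84,0,-0.86],
    [-1.15,0,-1.08],
    [-1.48,0,-1.3],
    [-1.83,0,-1.48],
    [-2.2,0,-1.62],
    [-2.2,0,-1.62]
  ],
  "twist": [0,0,0,0,0,0,0,0,0]
}}

```text
t: 21.2
ee_pos: [0.4707, 0.1495, 0.0627]
tool_rot: [[-0.94, -0.342, 0.002], [-0.342, 0.94, 0.001], [-0.003, -0.0, -1.0]]
ft_force: [-0.6, -0.7, 1.9]
finger_gap: 0.312
grip_force: 60.4
```

```bash
python3 st.py; python3 cov.py
```

```text
t 21.2 tip n 0.6005056648154478 t -0.02041036708235408 z 0.052206459192431165 Fn -0.7981848223221689 Ft -0.4633516761550839 Fz 1.865088301830051
scene 0.93 355 n range [0.601  0.6174] t [-0.0456  0.0107] z [0.0172 0.0403 0.0625] normal (n,t,z) 0.9513454374106949 -0.01352279980855614 0.30782961857962154 sv [0.017  0.0147 0.0016]
```

Call:
{"op": "carry_out", "data": {
  "hand": [1,1,1,1,1,1,1,1,1,1],
  "slide": [
    [-0.4,0,-0.1],
    [-0.75,0,-0.17],
    [-1.1,0,-0.22],
    [-1.5,0,-0.27],
    [-1.9,0,-0.3],
    [-2.3,0,-0.3],
    [-2.65,0,-0.25],
    [-3,0,-0.2],
    [-3.3,0,-0.1],
    [-3.3,0,-0.1]
  ],
  "twist": [0,0,0,0,0,0,0,0,0,0]
}}

```text
t: 22.4
ee_pos: [0.5011, 0.1606, 0.0631]
tool_rot: [[-0.94, -0.342, 0.001], [-0.342, 0.94, 0.0], [-0.001, -0.0, -1.0]]
ft_force: [0.7, -0.5, 2.9]
finger_gap: 0.306
grip_force: 60.7
```

```bash
python3 st.py; python3 cov.py
```

```text
t 22.4 tip n 0.6327869406363638 t -0.020389180355682462 z 0.052398925090751766 Fn 0.5382691886799932 Ft -0.70037096761211 Fz 2.918024378492519
side 0.61 351 n range [0.5377 0.6179] t [-0.0375 -0.004 ] z [0.0573 0.0638 0.0786] normal (n,t,z) 0.21635343725740713 0.0008643417755543059 0.9763147275920097 sv [0.0275 0.0093 0.0026]
scene 0.54 114 n range [0.6231 0.6433] t [-0.0399  0.0116] z [0.0228 0.0436 0.0609] normal (n,t,z) -0.885257788487886 0.0008953416941220316 0.46509989982387134 sv [0.0155 0.0134 0.0008]
```

Call:
{"op": "carry_out", "data": {
  "hand": [1,1,1],
  "slide": [
    [-0.2,0,-0.1],
    [-0.4,0,-0.2],
    [-0.4,0,-0.2]
  ],
  "twist": [0,0,0]
}}

```text
t: 22.9
ee_pos: [0.5027, 0.1613, 0.0643]
tool_rot: [[-0.94, -0.342, -0.003], [-0.342, 0.94, -0.001], [0.003, 0.0, -1.0]]
ft_force: [-0.7, 0.2, 0.1]
finger_gap: 0.311
grip_force: 60.4
```

```bash
python3 st.py; python3 cov.py
```

```text
t 22.9 tip n 0.6344890333692307 t -0.020268247126484923 z 0.05312329923315377 Fn -0.5603044955492916 Ft 0.4474196952062859 Fz 0.05222410861844606
side 0.91 279 n range [0.6117 0.6592] t [-0.0451  0.0075] z [0.0188 0.0323 0.0375] normal (n,t,z) -0.29344959561416095 0.05552469902336545 0.9543607025961719 sv [0.0172 0.0123 0.0023]
scene 0.71 265 n range [0.609  0.6582] t [-0.038  0.009] z [0.0203 0.0243 0.0286] normal (n,t,z) 0.04442138268613673 0.041423747813882875 0.9981537026978011 sv [0.0152 0.0138 0.0024]
```

Call:
{"op": "carry_out", "data": {
  "hand": [1,1,1,1,1,1,1,1],
  "slide": [
    [0,0,-1],
    [0,0,-3],
    [0,0,-6],
    [2,0,-8],
    [5,0,-8],
    [8,0,-8],
    [10,0,-8],
    [10,0,-8]
  ],
  "twist": [0,0,0,0,0,0,0,0]
}}

```text
t: 23.9
ee_pos: [0.4073, 0.1264, 0.1455]
tool_rot: [[-0.94, -0.342, -0.002], [-0.342, 0.94, -0.0], [0.002, 0.001, -1.0]]
ft_force: [1.4, 0.8, -0.8]
finger_gap: 0.311
grip_force: 60.3
```

```bash
python3 st.py; python3 cov.py
```

```text
t 23.9 tip n 0.5329564025664951 t -0.02049911496473114 z 0.13446320062663553 Fn 1.5486992181825001 Ft 0.24099906528032095 Fz -0.7982997629116275
side 0.64 340 n range [0.6085 0.6597] t [-0.0406  0.0068] z [0.0215 0.0248 0.0292] normal (n,t,z) 0.017306177884224106 0.04500414510870372 0.9988368852516977 sv [0.016  0.014  0.0024]
scene 0.59 273 n range [0.607  0.6566] t [-0.0388  0.0105] z [0.0197 0.0238 0.0281] normal (n,t,z) 0.014305403847169058 0.06140260643578581 0.9980105589127825 sv [0.0157 0.0138 0.0024]
```

Call:
{"op": "carry_out", "data": {
  "hand": [1,1,1,1,1,1,1,1,1,1],
  "slide": [
    [0,0,0],
    [0,0,0],
    [0,0,0],
    [0,0,0],
    [0,0,0],
    [0,0,0],
    [0,-2,0],
    [0,-4,0],
    [0,-6,0],
    [0,-8,0]
  ],
  "twist": [8.5,17,25.5,34,42.5,51,59.5,68,76.5,85]
}}

```text
t: 25.1
ee_pos: [0.4388, 0.0517, 0.1452]
tool_rot: [[-0.418, 0.909, 0.001], [0.909, 0.418, -0.001], [-0.001, 0.001, -1.0]]
ft_force: [-0.4, -0.3, -0.2]
finger_gap: 0.31
grip_force: 60.3
```

Call:
{"op": "carry_out", "data": {
  "hand": [1,1,1,1,1,1],
  "slide": [
    [0,0,0],
    [0,0,0],
    [0,0,0],
    [0,0,0],
    [0,0,0],
    [0,0,0]
  ],
  "twist": [8,16,24,32,40,45]
}}

```text
t: 25.7
ee_pos: [0.4386, 0.0524, 0.1452]
tool_rot: [[0.346, 0.938, 0.001], [0.938, -0.346, -0.001], [-0.0, 0.001, -1.0]]
ft_force: [0.7, -0.9, -1.7]
finger_gap: 0.309
grip_force: 60.3
```

```bash
python3 - <<'E'
from h import *
s=status.observe(); R=np.array(s['tool_rot']); print(s['ee_pos'],R,s['qpos']); print(R.T@(np.array([.468,-.10,.04])-s['ee_pos'])*100, 'twist', -(70-np.degrees(np.arctan2(R[1,0],R[0,0]))))
E
python3 look.py w9 cover | tail -4
```

```text
[0.4385865  0.05241761 0.14519919] [[ 3.45652537e-01  9.38362291e-01  7.31631929e-04]
 [ 9.38362466e-01 -3.45652014e-01 -7.54094118e-04]
 [-4.54723434e-04  9.47190486e-04 -9.99999448e-01]] [-0.58357186  0.17050485  0.48161521  1.93688538 -0.08955498  1.054362
 -0.41660233]
[-13.28082804   8.01843291  10.53355859] twist -0.22163631764487945
 [-0.0005  0.0009]] [-0.5836  0.1705  0.4816  1.9369 -0.0896  1.0544 -0.4166]
cover 0.75 ((0.5882617235183716, 0.1661493480205536), (0.019347280263900757, 0.03946009650826454), 68.70651245117188) [[0.566365659236908, 0.16430097818374634], [0.6031319499015808, 0.14997121691703796], [0.6101577877998352, 0.16799771785736084], [0.5733914971351624, 0.1823274791240692]] [[0.5747 0.1596 0.0158]
 [0.5865 0.1686 0.0204]
 [0.6065 0.1795 0.0223]]
```

Call:
{"op": "carry_out", "data": {
  "hand": [1,1,1,1,1,1,1,1,1,1],
  "slide": [
    [-4,2.5,0],
    [-8,5,2],
    [-12,7.5,4],
    [-13.3,8,7],
    [-13.3,8,10],
    [-13.3,8,12],
    [-13.3,8,12.8],
    [-13.3,8,13.1],
    [-13.3,8,13.2],
    [-13.3,8,13.3]
  ],
  "twist": [0,0,0,0,0,0,0,0,0,0]
}}

```text
t: 26.85
ee_pos: [0.4685, -0.1001, 0.0131]
tool_rot: [[0.341, 0.94, 0.003], [0.94, -0.341, -0.0], [0.001, 0.003, -1.0]]
ft_force: [0.6, 0.1, -0.8]
finger_gap: 0.308
grip_force: 60.3
```

Call:
{"op": "carry_out", "data": {
  "hand": [0.6,0.5,0.45,0.45,0.4,0.4,0.4,0.4,0.4,0.4],
  "slide": [
    [0,0,0],
    [0,0,0],
    [0,0,0],
    [0,0,0],
    [0,0,0],
    [0,0,-1],
    [0,0,-3],
    [0,0,-7],
    [0,0,-11],
    [4,0,-15]
  ],
  "twist": [0,0,0,0,0,0,0,0,0,0]
}}

```text
t: 27.85
ee_pos: [0.4781, -0.0728, 0.1604]
tool_rot: [[0.352, 0.936, 0.001], [0.936, -0.352, -0.004], [-0.003, 0.003, -1.0]]
ft_force: [1.9, -0.7, 0.5]
finger_gap: 0.596
grip_force: 0.0
```

```bash
python3 look.py w10 scraper; python3 tilt.py w10; python3 cov.py
```

```text
27.85 [ 0.4781 -0.0728  0.1604] [[ 0.3521  0.936 ]
 [ 0.936  -0.3521]
 [-0.003   0.0027]] [-0.3749  0.2522  0.5877  1.8172 -0.1509  1.1155 -0.0953]
scraper [ 0.4606 -0.1126 -0.    ] 0.55
scraper 0.59 ((0.4614998698234558, -0.11240151524543762), (0.19075152277946472, 0.049393102526664734), 70.3931884765625) [[0.4062306582927704, -0.19395989179611206], [0.45275983214378357, -0.21053442358970642], [0.5167690515518188, -0.030843138694763184], [0.47023990750312805, -0.014268606901168823]] [[ 0.4166 -0.2002  0.0083]
 [ 0.4623 -0.1174  0.0153]
 [ 0.4988 -0.0261  0.018 ]]
tool-frame plane [-0.0589  0.0061  0.1449] pitch deg [-3.3717  0.3522] tail x 0.03978189356798353 y mid -0.00896143422273771 1.0
side 0.72 360 n range [0.6091 0.6599] t [-0.0399  0.008 ] z [0.0212 0.0248 0.0296] normal (n,t,z) 0.02563216028377978 0.06339785135353036 0.9976591127353115 sv [0.0156 0.0146 0.0024]
scene 0.66 302 n range [0.6088 0.6603] t [-0.0456  0.0103] z [0.0198 0.0235 0.0285] normal (n,t,z) 0.044039979607518806 0.02731909785045486 0.9986561707267088 sv [0.0168 0.0144 0.0025]
```

Call:
{"op": "carry_out", "data": {
  "hand": [0,0,0,0,0,0,0,0,0],
  "slide": [
    [2,0,-5],
    [6,-1,-9],
    [10.5,-2,-9],
    [15,-3,-9],
    [19.5,-4,-9],
    [24,-5,-9],
    [28.5,-5.4,-9],
    [33,-5.4,-9],
    [34.3,-5.4,-9]
  ],
  "twist": [0,0,0,0,0,0,0,0,0]
}}

```text
t: 29.1
ee_pos: [0.5446, 0.2795, 0.2445]
tool_rot: [[0.336, 0.942, -0.004], [0.942, -0.336, 0.001], [-0.0, -0.004, -1.0]]
ft_force: [-0.9, 0.1, -0.2]
finger_gap: 0.997
grip_force: 0.0
```

```bash
python3 look.py w11 cover tray | cut -c1-300; python3 - <<'E'
from h import *
np.set_printoptions(precision=4,suppress=True)
def fit(p):
    c=p.mean(0); A=np.c_[p[:,:2]-c[:2],np.ones(len(p))]; w=np.ones(len(p),bool)
    for _ in range(10): k=np.linalg.lstsq(A[w],p[w,2],rcond=None)[0]; w=abs(A@k-p[:,2])<.002
    return k
for n in ['w2','w10']:
    z=np.load(n+'.npz'); im=cv2.imread(f'pics/{n}.png'); hsv=cv2.cvtColor(im,cv2.COLOR_BGR2HSV)
    mk=(hsv[...,1]>180)&(hsv[...,0]<15)&(hsv[...,2]>80); print(n,fit(world('wrist',cv2.erode(mk.astype(np.uint8),np.ones((5,5)))>0,z['d'],dict(mtx=z['mtx'],pose=z['pose']))))
z=np.load('w11.npz'); m=dict(mtx=z['mtx'],pose=z['pose']); q=nets.cut_out('cover','wrist')[0]['pixels']
p=world('wrist',q,z['d'],m); n=p[:,:2]@[.9397,.342]; t=p[:,:2]@[-.342,.9397]
print(len(p),'n',np.percentile(n,[1,99]),'t',np.percentile(t,[1,99]))
a=p[p[:,2]>.0243]; b=p[(p[:,2]<.0235)&(p[:,2]>.018)]
for g in(a,b): print(len(g),g.mean(0),fit(g))
E
```

```text
29.1 [0.5446 0.2795 0.2445] [[ 0.3357  0.942 ]
 [ 0.942  -0.3357]
 [-0.0004 -0.004 ]] [-0.7667  0.454   0.4098  1.3107 -0.1802  1.4158 -0.7082]
cover [0.6016 0.1956 0.0254] 0.88
cover 0.62 ((0.5996847152709961, 0.19430683553218842), (0.06205105409026146, 0.06330595165491104), 19.41227912902832) [[0.5599026679992676, 0.21384863555431366], [0.58094322681427, 0.15414153039455414], [0.6394667625427246, 0.17476503551006317], [0.6184262037277222, 0.2344721406698227]] [[0.5693 0.1
 [0.6003 0.1983 0.0215]
 [0.6313 0.2276 0.0266]]
tray [0.5944 0.1789 0.0011] 0.56
tray 0.64 ((0.5654372572898865, 0.17054593563079834), (0.2268519252538681, 0.13183224201202393), 11.718753814697266) [[0.44098740816116333, 0.2120504230260849], [0.46776360273361206, 0.08296604454517365], [0.6898871064186096, 0.12904144823551178], [0.6631109118461609, 0.25812584161758423]] [[0.4577 
 [0.5354 0.1651 0.0062]
 [0.6752 0.246  0.0239]]
w2 [ 0.0071 -0.0047  0.0168]
w10 [0.0139 0.0607 0.0176]
1860 n [0.6022 0.6602] t [-0.0501  0.0083]
658 [0.6003 0.1962 0.0255] [0.0012 0.0002 0.0255]
1152 [0.6003 0.1985 0.0209] [-0.0017 -0.0007  0.0209]
```

Call:
{"op": "carry_out", "data": {
  "hand": [0,0,0,0,0,0,0,0],
  "slide": [
    [-4.5,0,0],
    [-9,0,0],
    [-13.5,1,0],
    [-18,2,0],
    [-22.5,3,1],
    [-27,4,3],
    [-29,5,6],
    [-29,5,6]
  ],
  "twist": [0,0,0,0,0,0,0,0]
}}

```text
t: 30.2
ee_pos: [0.4893, -0.0226, 0.1848]
tool_rot: [[0.353, 0.935, -0.007], [0.936, -0.353, -0.002], [-0.004, -0.005, -1.0]]
ft_force: [-0.8, 0.8, -0.4]
finger_gap: 1.002
grip_force: 0.0
```

```bash
python3 look.py w12 | tail -1; python3 - <<'E'
from h import *
np.set_printoptions(precision=4,suppress=True)
u=np.array([.3355,.942])
for n in ['w2','w10','w12']:
    z=np.load(n+'.npz'); im=cv2.imread(f'pics/{n}.png'); hsv=cv2.cvtColor(im,cv2.COLOR_BGR2HSV)
    mk=(hsv[...,1]>180)&(hsv[...,0]<15)&(hsv[...,2]>80); m=dict(mtx=z['mtx'],pose=z['pose'])
    p=world('wrist',cv2.erode(mk.astype(np.uint8),np.ones((5,5)))>0,z['d'],m); s=p[:,:2]@u
    print(n,len(p),[(round(float(a),3),round(float(np.median(p[abs(s-a)<.004,2])),4)) for a in np.linspace(s.min(),s.max(),7)])
    c=p.mean(0)[:2]
    q=world('wrist',np.ones(mk.shape,bool),z['d'],m); s=q[:,:2]@u-(c@u); l=(q[:,:2]-c)@np.array([.942,-.3355])
    for d in (-.08,-.1,-.12): g=q[(abs(s-d)<.004)&(abs(l)<.015)]; print('  blade',d,len(g),np.median(g[:,2]) if len(g) else None)
E
```

```text
[-0.0042 -0.0055]] [-0.4506  0.2444  0.557   1.7568 -0.1356  1.1858 -0.2162]
w2 2004 [(0.031, 0.0167), (0.05, 0.0169), (0.068, 0.0169), (0.087, 0.0168), (0.106, 0.0167), (0.124, 0.0169), (0.143, 0.0165)]
  blade -0.08 167 0.009336343074953901
  blade -0.1 160 0.009363549960518358
  blade -0.12 151 0.009518607243787502
w10 2 [(0.121, 0.0169), (0.124, 0.0169), (0.128, nan), (0.131, nan), (0.135, nan), (0.138, 0.0182), (0.141, 0.0182)]
  blade -0.08 188 0.01658197217878482
  blade -0.1 150 0.016062831984210296
  blade -0.12 165 0.009255802511731082
w12 1408 [(0.032, 0.0172), (0.051, 0.017), (0.07, 0.017), (0.088, 0.017), (0.107, 0.017), (0.125, 0.0171), (0.144, 0.0166)]
  blade -0.08 130 0.009523409168769231
  blade -0.1 128 0.009551006922333571
  blade -0.12 121 0.009684876626146366
  return _methods._mean(a, axis=axis, dtype=dtype,
  ret = ret.dtype.type(ret / rcount)
```

Scraper lies flat (the earlier fit used only two pixels) and the cover lies flat on the deck; handing in.

```bash
python3 -c "
from bench import env
print(env.close_job())"
```

```text
the job is handed in; nothing more can be done
None
```

I handed the job in after about 30 s; no verdict came back. By my camera measurements the cover lies flat and upside down on the deck (origin about x 9 mm, y 14 mm in the tray frame), and the scraper lies flat and released on the bench, clear of the tray. The cover was pressed home at about 5–6 N, and no force reading between moves went above about 7 N.

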